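# Show the missing ray of the sunburst and the spare that fits

## Task

One long ray has broken off the gilded sunburst on the modelling turntable. Gently push the turntable's square board round, keeping off the gilding, until the gap faces the middle of the blue tray of spare rays; then point down at the gap, holding your fingertips two or three centimetres above the middle of where the ray is missing for a good two seconds without touching. After that point in the same way at the spare ray that belongs there, the long gilded one; do not touch or shift any of the spare rays or knock over the paint.

Things in the scene. Friction and masses are not known exactly. Their poses are not given: they have to be found in the camera images.
- sunburst: flat gilded sunburst, 224 mm across, 24 mm high, screwed to the middle of the board: hub of 46 mm radius, 16 places for rays, long (72 mm) and short (46 mm) in turn; one long ray is missing, leaving a bare-wood stump. Turns with the board. Origin: centre of its underside, on the turning axis, 48 mm above the bench; x runs level from the centre through the middle of the gap, z up
- gap (a point): middle of the place of the missing ray, 76 mm from the sunburst's centre along its x axis, 58 mm above the bench, about level with the neighbouring rays' ridges; axes as the sunburst's
- board: square dark wooden turntable top, 240 mm wide, 18 mm thick, its underside 30 mm above the bench; below it only a round base (95 mm radius). Turns without limit either way about the upright axis through its centre, with light drag (some 1.3 N at 100 mm), and stops where left. Origin: centre of its underside; x, y parallel to its edges and to the sunburst's axes (the gap faces an edge's middle)
- spare_tray: open blue plastic tray, 180 by 130 mm, 28 mm high, walls and floor 3 mm, fixed to the bench beside the turntable, on its left or its right; holds the three spare rays. Origin: centre of its underside; x along its 180 mm side.
- ray_gilt_long: loose spare ray, gilded, 72 mm long: the one that belongs in the gap. A tapered bar 16 mm wide and 11 mm high at the root, 4 mm wide and 5 mm high at the tip, lying flat on the tray's floor. Origin: middle of its underside (3 mm above the bench); x along its length towards the tip, z up.
- ray_gilt_short: loose spare ray, gilded, 46 mm long, otherwise the same shape; origin and axes likewise. A bystander.
- ray_white_long: loose spare ray primed plain white, not gilded, 72 mm long, same shape; origin and axes likewise. A bystander.
- tool_tray: open black plastic tray with four carving tools in it, 180 by 130 mm, 28 mm high, fixed to the bench on the turntable's other side. Origin: centre of its underside. A bystander.
- paint_bottle: loose grey paint bottle with a red cap, 42 mm across and 90 mm high, beyond the turntable. Origin: centre of its underside. A bystander.
- paint_pot: loose white paint pot with a blue band, 56 mm across and 62 mm high, beyond the turntable. Origin: centre of its underside. A bystander.

How it is judged:
By the outcome, as a careful person would: the job done as asked, in the order asked, and still so for the second after the job is handed in, with the robot touching nothing.
It also fails if it takes over 61 s, if anything falls off the work surface, if the arm or the gripper's body presses on something with over 40 N, if the wrist force passes 120 N, or if a joint passes its speed limit or range.

## Robot

A 6-joint arm with a two-finger parallel gripper is mounted at the origin on the work surface. World frame = base frame: x ahead of the robot, y to its left, z up, the work surface at z = 0. Lengths are in m, angles in rad, forces in N, time in s.
With the tool pointing down it reaches from about 0.425 to 0.95 m from the base axis. Payload 3.5 kg.
Tool frame: the origin (TCP) lies between the finger pads, 19 mm behind the fingertips; this is the grasp point; z points along the fingers, y is the line along which they close (so a half turn about z gives the same grasp; the last joint's range is limited). The gripper opens to 85 mm and grips with 20 to 120 N. Pads are 22 mm wide; open, the fingers measure 114 mm over their backs; the gripper's body (76 mm by 85 mm) begins 54 mm behind the grasp point. The pads swing forward as they close: fully open they stand 13 mm farther back than shut.
Start: joints at [1.056, 0.286, 1.577, -0, 1.279, -0.15], TCP at [0.241, 0.631, 0.25] pointing down, gripper open.
Joint ranges: [-2.77, 2.77], [-0.9, 2.22], [0.21, 2.48], [-1.53, 4.67], [0.24, 2.81], [-2.84, 2.84]. Speed limits (rad/s): [2.79, 2.79, 3.14, 3.14, 3.14, 3.14].

## Interface

Orientations are given as a unit quaternion [x, y, z, w].
In Python, from plant import ctrl gives the robot as it stands. The module is installed in compiled form; this text tells all that it offers.
- The arm moves only by the shell command python3 -m crank 'ROWS' [OPENING] [FORCE]. ROWS is JSON, a list of rows, each a list of 6 numbers: the shift along the tool's x, y, z in cm, then the turn, a rotation vector about the tool's x, y, z in rad. In form: [[tx, ty, tz, rx, ry, rz], ...]. A call has 1 to 10 rows; each row is the pose to reach, as a shift and turn from the pose commanded when the call began, along the tool's axes at that moment; what a row does not reach only later rows make up. A row lasts 1/10 s, in which the tool goes at most 50 mm and 8.59 degrees, less where a joint would pass 70% of its speed; a pose out of reach is approached as far as the arm can. A call with a gripper value outside its range is refused whole. OPENING is the opening, from 0 (shut) to 1 (fully open), set as the call begins (- or left out, the last holds). The fingers move at their own pace and stop on an object; FORCE is the grip in N (left out, the last holds). Time passes only in rows, so rows that repeat a pose let the fingers close. It gives the time, the measured TCP pose, the force, the opening and the grip force at its end, in the units of the state.
- ctrl.get_state(): the state, without advancing time (a new reading comes with each control period).
- ctrl.read_camera(name): name is "scene" or "top"; returns (picture, depth): 420x560x3 uint8, blue, green, red; 420x560 float32, m along the optical axis (not along the pixel's ray), 0 where there is no reading.
- ctrl.camera_info(name): a dict with "K" (3x3 intrinsics, pixels), "k1" (the pictures are not rectified: a ray, as slopes to the right and down, at radius r is drawn at 1 + k1 r^2 times it, then the intrinsics apply), "origin" and "orientation" of the camera in the world. Camera axes: x right, y down, z forward; pixel columns grow to the right and rows downward; lengths in m; the calibration is good to about 2 mm. A picture is of the moment at which its call begins. camera_info takes no time and is no camera call.
- ctrl.sign_off(): hands the job in; it is judged then, once.
The state is a dict: "time": time; "qpos": joint angles; "dq": joint speeds; "joint_efforts": joint torques, N m; "eef_pos": TCP position; "tcp_rot": TCP orientation; "contact_force": force on the tool from outside, world axes, zero at the start; "wrist_torque": the same for the moment, N m; "opening": opening from 0.0 (shut) to 1.0 (fully open); "finger_force": force on a finger pad.
Only numpy, scipy, OpenCV 4.12 (cv2) and the standard library are available. Lean on these libraries where they do the work, as an engineer would, in place of code of your own. Each camera call takes 0.05 s, during which the arm holds its last target. There are 200 camera calls.

## Working session

There is one attempt and no reset: what is moved stays moved. The work goes in short steps, Python scripts to look and compute and a shell command to move; the robot and the scene stay as the last step left them, time stands still between calls to the robot, and variables do not carry over. Pictures are saved under pics/ and viewed, at most 10 in all, crops included, and the job is handed in when it is done.

```bash
mkdir -p pics
cat > h.py <<'E'
import numpy as np, cv2
from plant import ctrl
from scipy.spatial.transform import Rotation as R
def look(n,f=None):
    im,d=ctrl.read_camera(n)
    if f: cv2.imwrite('pics/'+f,im)
    return im,d
def pose(n):
    c=ctrl.camera_info(n); o=np.array(c['orientation'])
    M=R.from_quat(o).as_matrix() if o.size==4 else o.reshape(3,3)
    return c,np.array(c['K']),M,np.array(c['origin'])
def rays(n,uv):
    c,K,M,o=pose(n); k=c['k1']
    uv=np.atleast_2d(np.array(uv,float))
    n_=cv2.undistortPoints(uv.reshape(-1,1,2),K,np.array([k,0,0,0,0.])).reshape(-1,2)
    return o,M,n_
def at_z(n,uv,z):
    o,M,s=rays(n,uv); d=np.c_[s,np.ones(len(s))]@M.T
    return o+d*((z-o[2])/d[:,2])[:,None]
def at_depth(n,uv,d):
    o,M,s=rays(n,uv); z=np.array([d[int(v),int(u)] for u,v in np.atleast_2d(uv)])
    return o+(np.c_[s,np.ones(len(s))]*z[:,None])@M.T
E
python3 - <<'E'
from h import *
for n in('scene','top'):
    look(n,n+'0.png'); print(n,ctrl.camera_info(n))
s=ctrl.get_state(); print(s)
E
```

```text
scene {'K': array([[466.00648107,   0.        , 278.32580639],
       [  0.        , 466.00648107, 213.2228672 ],
       [  0.        ,   0.        ,   1.        ]]), 'k1': -0.12774500044792272, 'origin': array([1.07488665, 0.72734481, 0.64980724]), 'orientation': array([ 0.26416084,  0.84458482, -0.44739162, -0.12936874])}
top {'K': array([[380.3612496 ,   0.        , 280.39125172],
       [  0.        , 380.3612496 , 209.74611648],
       [  0.        ,   0.        ,   1.        ]]), 'k1': -0.07901267043076977, 'origin': array([ 0.41909466, -0.02333694,  1.06727559]), 'orientation': array([-0.70435771,  0.70476556, -0.04774565,  0.0700434 ])}
{'time': 0.1, 'qpos': array([ 1.05599713e+00,  2.87113532e-01,  1.57803753e+00,  1.82408116e-06,
        1.27862107e+00, -1.49984066e-01]), 'dq': array([ 0.00024399, -0.00216243, -0.00406852,  0.0009161 ,  0.00058204,
        0.00064022]), 'joint_efforts': array([ 1.29279080e-03, -4.07298589e+01, -2.93695360e+01, -9.44038788e-05,
        3.46576482e-03,  1.71047848e-06]), 'eef_pos': array([0.24050667, 0.63009859, 0.2487574 ]), 'tcp_rot': array([ 1.81397872e-01,  9.83409185e-01, -1.02980670e-03, -3.56412197e-04]), 'contact_force': array([-0.13854087, -0.41544635,  0.36228894]), 'wrist_torque': array([ 0.03328659, -0.00387138, -0.01720778]), 'finger_force': 0.0, 'opening': 0.99506568689893}
```

View pics/top0.png

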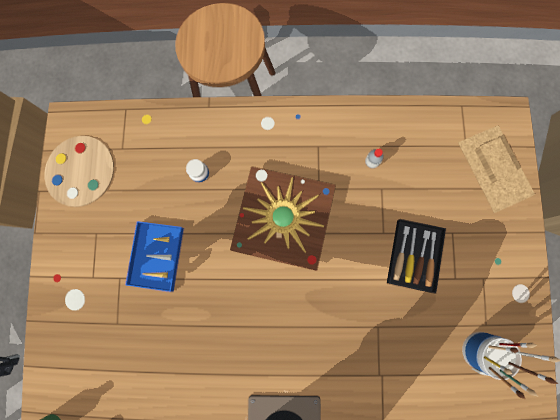

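View pics/scene0.png

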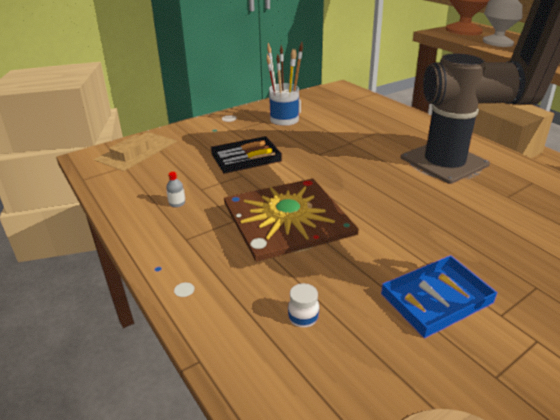

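The top view shows the sunburst board centred near (283,218), the blue tray near (155,256) with three rays, the tool tray at (417,256), the pot at (197,170) and the bottle at (375,157). I'll enlarge the sunburst to find the gap.

Run:
```python
from h import *
im=cv2.imread('pics/top0.png'); 
a=cv2.resize(im[155:281,220:350],None,fx=4.4,fy=4.4,interpolation=cv2.INTER_CUBIC)
b=cv2.resize(im[215:300,118:192],None,fx=3,fy=3,interpolation=cv2.INTER_CUBIC)
c=np.zeros((max(a.shape[0],b.shape[0]),a.shape[1]+b.shape[1],3),np.uint8)
c[:a.shape[0],:a.shape[1]]=a; c[:b.shape[0],a.shape[1]:]=b
cv2.imwrite('pics/crop0.png',c); print(c.shape)
_,d=look('top'); 
P=lambda uv,z:at_z('top',uv,z).round(4).tolist()
print('board corners',P([[253,167],[337,187],[316,270],[231,251]],.048))
print('depth',at_depth('top',[[258,172],[330,190],[312,264],[237,247],[283,216],[157,240],[158,257],[153,275]],d).round(4).tolist())
print('tray',P([[138,221],[184,227],[174,292],[127,286]],.028))
print('pot,bottle',P([[197,168]],.062),P([[378,153]],.09))
```

```text
(554, 794, 3)
board corners [[0.7116, 0.0856, 0.048], [0.6534, -0.1459, 0.048], [0.4287, -0.0855, 0.048], [0.4788, 0.1417, 0.048]]
depth [[0.6968, 0.0713, 0.0493], [0.645, -0.1265, 0.0484], [0.4444, -0.075, 0.0495], [0.4896, 0.1257, 0.0473], [0.5697, 0.0014, 0.073], [0.5114, 0.3612, 0.0078], [0.4633, 0.3552, 0.0094], [0.4129, 0.3676, 0.0084]]
tray [[0.5632, 0.412, 0.028], [0.5462, 0.2785, 0.028], [0.3678, 0.2993, 0.028], [0.382, 0.4329, 0.028]]
pot,bottle [[0.7062, 0.2396, 0.062]] [[0.7365, -0.2527, 0.09]]
```

View pics/crop0.png

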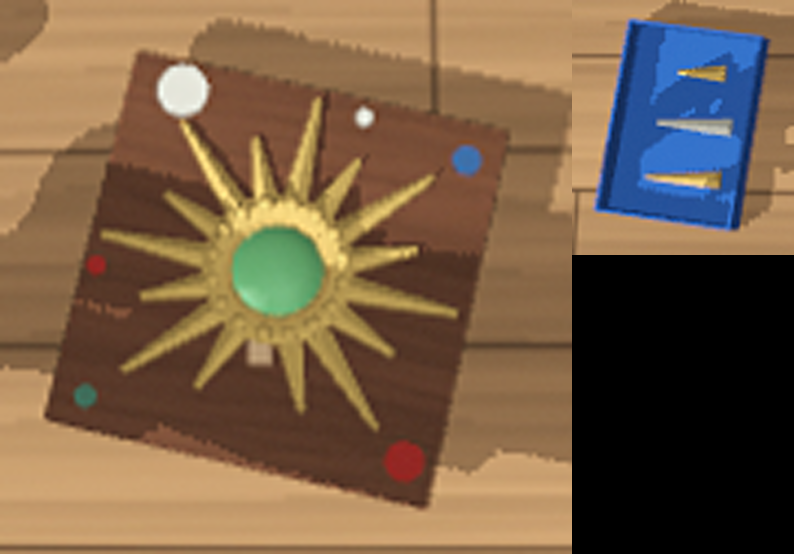

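The crop shows the bare stump at about (279,235) in the full image, so the gap faces the robot, slightly left. In the tray, the gilt long ray is the lowest one, about (153,275). White is in the middle and gilt short on top. I'll refine the estimate from depth.

```bash
cat >> h.py <<'E'
def cloud(n,d):
    v,u=np.mgrid[0:420,0:560]; uv=np.c_[u.ravel(),v.ravel()]
    o,M,s=rays(n,uv); P=o+(np.c_[s,np.ones(len(s))]*d.reshape(-1,1))@M.T
    P[d.ravel()==0]=np.nan; return P.reshape(420,560,3)
def rect(P,zlo,zhi,c,r):
    m=(P[...,2]>zlo)&(P[...,2]<zhi)&(np.hypot(P[...,0]-c[0],P[...,1]-c[1])<r)
    m=cv2.morphologyEx(m.astype(np.uint8),cv2.MORPH_OPEN,np.ones((3,3)))>0
    q=P[m][:,:2].astype(np.float32); (x,y),wh,a=cv2.minAreaRect(q*1000)
    return x/1000,y/1000,wh,a
def go(x,y,z,yaw):
    s=ctrl.get_state(); T=R.from_quat(s['tcp_rot']); X=T.as_matrix()[:,0]
    w=np.degrees(np.arctan2(X[1],X[0])); d=T.inv().apply(np.array([x,y,z])-s['eef_pos'])*100
    print('rows: shift cm',d.round(2),'turn rz',round(np.radians((w-yaw+180)%360-180),3),'rxry',T.as_euler('xyz').round(3),'t',s['time'])
def loc(c,th,lx,ly):
    a=np.radians(th); return c[0]+lx*np.cos(a)-ly*np.sin(a), c[1]+lx*np.sin(a)+ly*np.cos(a)
E
python3 - <<'E'
from h import *
for n in('top','scene'):
    im,d=look(n); P=cloud(n,d)
    print(n,'board',rect(P,.04,.06,(.568,0),.2),'tray',rect(P,.02,.04,(.465,.355),.14))
C=(.568,-.001)
print('stump z=.058',at_z('top',[[279.1,235]],.055),at_depth('top',[[279,235]],d))
go(*loc(C,165.7,.158,-.095),.16,165.7)
go(*loc(C,165.7,.158,-.095),.047,165.7)
E
```

```text
top board (0.5722556762695312, 0.0021350860595703127, (240.34310913085938, 240.92190551757812), 76.98661041259766) tray (0.4693770751953125, 0.4260433654785156, (5.499621868133545, 76.6163558959961), 81.40275573730469)
scene board (0.5706162109375, 0.0029446563720703124, (246.05606079101562, 241.3267364501953), 76.73018646240234) tray (0.4657384338378906, 0.363050048828125, (133.68106079101562, 184.513427734375), 82.39533996582031)
stump z=.058 [[0.52116606 0.01219436 0.055     ]] [[0.51922803 0.01178187 0.07422295]]
rows: shift cm [-36.32 -39.67   8.97] turn rz -0.115 rxry [-3.14  -0.     2.777] t 0.25
rows: shift cm [-36.32 -39.65  20.27] turn rz -0.115 rxry [-3.14  -0.     2.777] t 0.25
```

```bash
python3 -m crank '[[-36.5,-39.3,9,0,0,-0.13],[-36.5,-39.3,9,0,0,-0.13],[-36.5,-39.3,9,0,0,-0.13],[-36.5,-39.3,9,0,0,-0.13],[-36.5,-39.3,9,0,0,-0.13],[-36.5,-39.3,9,0,0,-0.13],[-36.5,-39.3,9,0,0,-0.13],[-36.5,-39.3,9,0,0,-0.13],[-36.5,-39.3,9,0,0,-0.13],[-36.5,-39.3,9,0,0,-0.13]]' 0 20
python3 -m crank '[[0,0,0,0,0,0],[0,0,0,0,0,0]]'
python3 - <<'E'
from h import *
go(*loc((.5715,.0025),166.9,.158,-.095),.16,166.9)
im,d=look('scene','s1.png');look('top','t1.png')
print('board',rect(cloud('scene',d),.04,.06,(.5715,.0),.18))
E
```

```text
time: 1.25
eef_pos: [0.4258, 0.1715, 0.1673]
tcp_rot: [0.117, 0.993, 0.0, 0.001]
contact_force: [1.0, -0.0, -0.0]
opening: 0.005
finger_force: 0.0
time: 1.45
eef_pos: [0.4256, 0.1722, 0.1672]
tcp_rot: [0.119, 0.993, 0.0, -0.0]
contact_force: [0.8, 1.1, 0.2]
opening: 0.0
finger_force: 0.0
rows: shift cm [-2.29 -3.7   0.71] turn rz -0.01 rxry [ 3.141e+00 -1.000e-03  2.903e+00] t 1.45
board (0.5704208374023437, 0.002699066162109375, (245.782958984375, 242.1380615234375), 76.77601623535156)
```

```bash
python3 -m crank '[[-2.3,-3.7,0.7,0,0,-0.01],[-2.3,-3.7,4,0,0,-0.01],[-2.3,-3.7,8,0,0,-0.01],[-2.3,-3.7,12,0,0,-0.01],[-2.3,-3.7,12,0,0,-0.01]]'
python3 - <<'E'
from h import *
go(*loc((.5715,.0025),166.9,.158,-.095),.047,166.9)
im,d=look('scene'); P=cloud('scene',d); im2,d2=look('top')
a=cv2.resize(im[150:340,250:530],None,fx=2.6,fy=2.6); cv2.imwrite('pics/s2.png',a)
E
```

```text
time: 2.05
eef_pos: [0.4339, 0.1331, 0.0423]
tcp_rot: [0.111, 0.994, -0.001, -0.006]
contact_force: [-1.1, -0.0, -0.3]
opening: 0.001
finger_force: 0.0
rows: shift cm [-0.55 -0.1  -0.48] turn rz 0.007 rxry [-3.138 -0.012  2.92 ] t 2.05
```

View pics/s2.png

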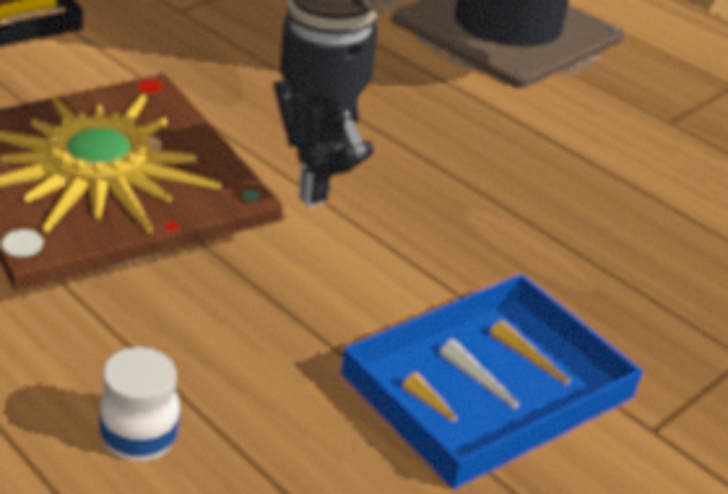

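The picture shows the fingers shut, with the tip at about full-image (370,229), well clear of the board edge and the tray. Next I'll work out the sweep.

Run:
```python
from h import *
s=ctrl.get_state(); print(s['eef_pos'])
o,M,n_=rays('scene',[[370.4,228.8]]); d=M@np.r_[n_[0],1]; p=s['eef_pos']
t=((p-o)[:2]@d[:2])/(d[:2]@d[:2]); print('tip ray',o+t*d)
C=(.5715,.0025)
go(*loc(C,166.9,.133,-.095),.046,166.9)
for th in range(163,100,-4): print(th,end=' '); go(*loc(C,th,.131,-.095),.046,th)
```

```text
[0.43869221 0.13318332 0.04747772]
tip ray [0.43474905 0.13746242 0.0208201 ]
rows: shift cm [-2.6  -0.23  0.14] turn rz 0.006 rxry [-3.141e+00 -1.000e-03  2.919e+00] t 2.15
163 rows: shift cm [-3.48  0.63  0.14] turn rz 0.074 rxry [-3.141e+00 -1.000e-03  2.919e+00] t 2.15
159 rows: shift cm [-4.24  1.47  0.14] turn rz 0.144 rxry [-3.141e+00 -1.000e-03  2.919e+00] t 2.15
155 rows: shift cm [-5.05  2.25  0.14] turn rz 0.214 rxry [-3.141e+00 -1.000e-03  2.919e+00] t 2.15
151 rows: shift cm [-5.92  2.97  0.14] turn rz 0.284 rxry [-3.141e+00 -1.000e-03  2.919e+00] t 2.15
147 rows: shift cm [-6.84  3.63  0.14] turn rz 0.354 rxry [-3.141e+00 -1.000e-03  2.919e+00] t 2.15
143 rows: shift cm [-7.8   4.23  0.14] turn rz 0.423 rxry [-3.141e+00 -1.000e-03  2.919e+00] t 2.15
139 rows: shift cm [-8.8   4.75  0.13] turn rz 0.493 rxry [-3.141e+00 -1.000e-03  2.919e+00] t 2.15
135 rows: shift cm [-9.83  5.21  0.13] turn rz 0.563 rxry [-3.141e+00 -1.000e-03  2.919e+00] t 2.15
131 rows: shift cm [-10.89   5.59   0.13] turn rz 0.633 rxry [-3.141e+00 -1.000e-03  2.919e+00] t 2.15
127 rows: shift cm [-11.98   5.9    0.13] turn rz 0.703 rxry [-3.141e+00 -1.000e-03  2.919e+00] t 2.15
123 rows: shift cm [-13.08   6.13   0.13] turn rz 0.773 rxry [-3.141e+00 -1.000e-03  2.919e+00] t 2.15
119 rows: shift cm [-14.2    6.28   0.13] turn rz 0.842 rxry [-3.141e+00 -1.000e-03  2.919e+00] t 2.15
115 rows: shift cm [-15.33   6.36   0.13] turn rz 0.912 rxry [-3.141e+00 -1.000e-03  2.919e+00] t 2.15
111 rows: shift cm [-16.46   6.35   0.12] turn rz 0.982 rxry [-3.141e+00 -1.000e-03  2.919e+00] t 2.15
107 rows: shift cm [-17.59   6.27   0.12] turn rz 1.052 rxry [-3.141e+00 -1.000e-03  2.919e+00] t 2.15
103 rows: shift cm [-18.7    6.11   0.12] turn rz 1.122 rxry [-3.141e+00 -1.000e-03  2.919e+00] t 2.15
```

```bash
python3 -m crank '[[-0.8,0,0.1,0,0,0],[-1.4,-0.1,0.1,0,0,0],[-1.9,-0.2,0.1,0,0,0],[-2.3,-0.2,0.1,0,0,0],[-2.6,-0.2,0.1,0,0,0],[-2.8,-0.2,0.1,0,0,0]]'
python3 -m crank '[[-0.34,0.45,0,0,0,0.035],[-0.69,0.89,0,0,0,0.07],[-1.06,1.32,0,0,0,0.105],[-1.45,1.73,0,0,0,0.14],[-1.85,2.13,0,0,0,0.175],[-2.26,2.52,0,0,0,0.209],[-2.69,2.89,0,0,0,0.244],[-3.13,3.24,0,0,0,0.279],[-3.58,3.58,0,0,0,0.314],[-4.04,3.91,0,0,0,0.349]]'
python3 - <<'E'
from h import *
go(*loc((.5715,.0025),147,.131,-.095),.047,147)
im,d=look('scene'); print('board',rect(cloud('scene',d),.04,.055,(.5715,.0),.18))
E
```

```text
time: 2.75
eef_pos: [0.4655, 0.124, 0.0463]
tcp_rot: [0.113, 0.994, 0.0, -0.001]
contact_force: [-3.1, 2.6, 3.0]
opening: -0.002
finger_force: 2.1
time: 3.75
eef_pos: [0.5138, 0.1529, 0.0459]
tcp_rot: [0.284, 0.959, -0.0, -0.001]
contact_force: [-0.8, 0.7, -0.1]
opening: -0.002
finger_force: 0.4
rows: shift cm [ 0.07  0.03 -0.11] turn rz 0.001 rxry [-3.141e+00 -1.000e-03  2.566e+00] t 3.75
board (0.5618538208007813, 0.0087816162109375, (245.26168823242188, 261.1622009277344), 56.602962493896484)
```

```bash
python3 -m crank '[[-0.34,0.45,0,0,0,0.035],[-0.69,0.89,0,0,0,0.07],[-1.06,1.32,0,0,0,0.105],[-1.45,1.73,0,0,0,0.14],[-1.85,2.13,0,0,0,0.175],[-2.26,2.52,0,0,0,0.209],[-2.69,2.89,0,0,0,0.244],[-3.13,3.24,0,0,0,0.279],[-3.58,3.58,0,0,0,0.314],[-4.04,3.91,0,0,0,0.349]]'
python3 -m crank '[[-0.34,0.45,0,0,0,0.035],[-0.69,0.89,0,0,0,0.07],[-1.06,1.32,0,0,0,0.105],[-1.45,1.73,0,0,0,0.14],[-1.85,2.13,0,0,0,0.175],[-2.26,2.52,0,0,0,0.209],[-2.69,2.89,0,0,0,0.244],[-3.13,3.24,0,0,0,0.279],[-3.13,3.24,0,0,0,0.279]]'
python3 - <<'E'
from h import *
go(*loc((.5715,.0025),106.2,.131,-.095),.047,106.2)
for n in('scene','top'):
    im,d=look(n); print('board',rect(cloud(n,d),.04,.052,(.5715,.0025),.165))
cv2.imwrite('pics/t3.png',cv2.resize(im[140:310,110:360],None,fx=3,fy=3,interpolation=cv2.INTER_CUBIC))
E
```

```text
time: 4.8
eef_pos: [0.5688, 0.1637, 0.0458]
tcp_rot: [0.446, 0.895, -0.0, -0.001]
contact_force: [-0.8, 0.3, -0.1]
opening: -0.002
finger_force: 0.4
time: 5.7
eef_pos: [0.6144, 0.1581, 0.0461]
tcp_rot: [0.565, 0.825, 0.0, 0.0]
contact_force: [-0.4, 0.4, -0.6]
opening: -0.002
finger_force: 0.0
rows: shift cm [-0.73  0.98 -0.09] turn rz 0.087 rxry [3.141 0.    1.94 ] t 5.7
board (0.5706361083984375, 0.0032263031005859374, (244.96444702148438, 242.7733154296875), 20.32828712463379)
board (0.5725550537109375, 0.0021284637451171877, (241.59266662597656, 240.2236785888672), 20.264766693115234)
```

View pics/t3.png

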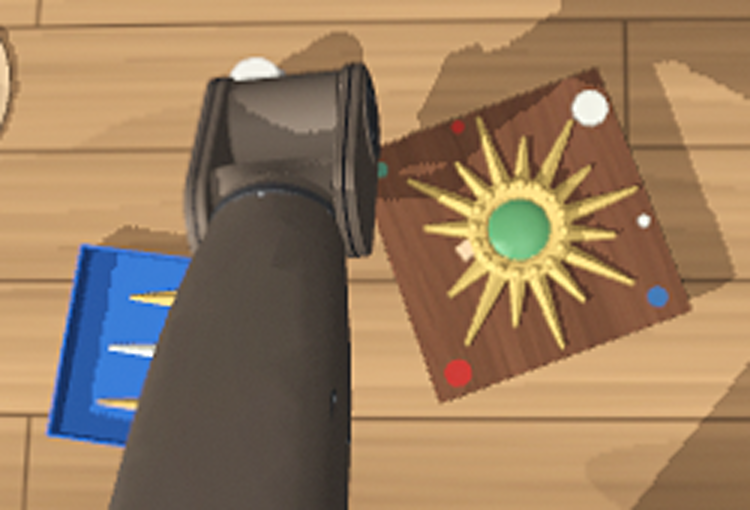

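The board now stands at about 110.3°, with the stump at crop (464,250). I'll refine the tray centre and both long-ray positions from the first pictures before the last few degrees.

Run:
```python
from h import *
for n in('top','scene'):
    im=cv2.imread(f'pics/{n}0.png'); h=cv2.cvtColor(im,cv2.COLOR_BGR2HSV)
    m=cv2.inRange(h,(100,130,40),(125,255,255)); m=cv2.morphologyEx(m,cv2.MORPH_CLOSE,np.ones((13,13)))
    k,l,st,ce=cv2.connectedComponentsWithStats(m)
    ids=[i for i in range(1,k) if st[i,4]>1500]; 
    for i in ids:
        c=cv2.convexHull(np.argwhere(l==i)[:,::-1].astype(np.int32))[:,0]
        q=at_z(n,c,.028)[:,:2].astype(np.float32)
        (x,y),wh,a=cv2.minAreaRect(q*1000); print(n,'tray',x,y,wh,a,ce[i].round())
        # rays: inside hull, not blue
        mm=np.zeros(m.shape,np.uint8); cv2.fillConvexPoly(mm,c,255); mm=cv2.erode(mm,np.ones((5,5)))
        r=(mm>0)&~((h[...,0]>98)&(h[...,0]<128)&(h[...,1]>110))
        kk,ll,s2,c2=cv2.connectedComponentsWithStats(r.astype(np.uint8))
        for j in range(1,kk):
            if s2[j,4]>25:
                pj=np.argwhere(ll==j)[:,::-1]; w=at_z(n,pj,.010)[:,:2].astype(np.float32)
                (x,y),wh,a=cv2.minAreaRect(w*1000)
                print('  ray px',c2[j].round(1),'mid mm',round(x,1),round(y,1),np.round(wh,1),round(a,1),'hsv',h[ll==j].mean(0).round())
```

```text
top tray 466.36102294921875 360.06024169921875 (136.71847534179688, 179.67726135253906) 83.03559112548828 [154. 256.]
  ray px [162.4 238.8] mid mm 514.1 348.9 [11.4 46.9] 0.2 hsv [ 34. 124. 162.]
  ray px [160.6 256.5] mid mm 461.9 353.8 [14.  72.6] 0.3 hsv [ 45.  25. 168.]
  ray px [156.9 274.2] mid mm 414.4 362.8 [13.9 72.5] 0.6 hsv [ 48. 102. 181.]
scene tray 476.41851806640625 370.01666259765625 (143.22764587402344, 197.04296875) 82.67540740966797 [438. 295.]
  ray px [451.7 283.9] mid mm 417.3 364.4 [22.8 77.9] 1.4 hsv [ 54. 127. 143.]
  ray px [432.4 292.4] mid mm 472.3 356.2 [78.3 20.3] 80.8 hsv [ 58.  37. 136.]
  ray px [414.1 301.6] mid mm 519.8 350.8 [53.4 19. ] 81.3 hsv [ 48. 129. 135.]
```

```bash
python3 -m crank '[[-0.2,0.25,0,0,0,0.02],[-0.35,0.45,0,0,0,0.035],[-0.5,0.65,0,0,0,0.05],[-0.6,0.8,0,0,0,0.06],[-0.65,0.85,0,0,0,0.065],[-0.65,0.85,0,0,0,0.065]]'
python3 - <<'E'
from h import *
for n in('scene','top'):
    im,d=look(n); print('board',rect(cloud(n,d),.04,.052,(.5715,.0025),.165))
go(.6,.16,.047,107)
E
```

```text
time: 6.4
eef_pos: [0.6245, 0.1554, 0.0463]
tcp_rot: [0.592, 0.806, 0.0, 0.0]
contact_force: [-0.2, 0.8, -1.0]
opening: -0.001
finger_force: 0.3
board (0.5715249633789062, 0.0032731781005859374, (243.3468780517578, 243.53890991210938), 16.905263900756836)
board (0.57205859375, 0.0020759124755859375, (240.67575073242188, 240.12969970703125), 16.770132064819336)
rows: shift cm [ 1.17 -2.19 -0.07] turn rz 0.007 rxry [3.141 0.    1.875] t 6.5
```

```bash
python3 -m crank '[[1,0,0,0,0,0],[2.5,0,0,0,0,0],[3.5,0,-1,0,0,0],[3.5,0,-4,0,0,0],[3.5,0,-8,0,0,0],[3.5,0,-10,0,0,0],[3.5,0,-10,0,0,0]]'
python3 - <<'E'
from h import *
T=[]
for n in('scene','top'):
    im,d=look(n); b=rect(cloud(n,d),.04,.052,(.5715,.0025),.165); print('board',b); T.append(b)
C=(.5718,.0025)
th=90+np.mean([b[3] for b in T]); print(th,'want',np.degrees(np.arctan2(.360-C[1],.4664-C[0])))
g=loc(C,th,.076,0); print('gap',g); go(*g,.102,th); go(.4144,.3630,.054,th)
o=pose('top')
h=cv2.cvtColor(im,cv2.COLOR_BGR2HSV)
cv2.imwrite('pics/t4.png',cv2.resize(im[160:290,210:360],None,fx=4,fy=4,interpolation=cv2.INTER_CUBIC))
E
```

```text
time: 7.2
eef_pos: [0.6162, 0.1904, 0.1522]
tcp_rot: [0.591, 0.806, 0.003, 0.004]
contact_force: [0.1, -0.1, -0.3]
opening: -0.003
finger_force: 0.0
board (0.5710379028320313, 0.0038521881103515624, (242.23568725585938, 241.6585235595703), 16.97144317626953)
board (0.5719843139648437, 0.002155181884765625, (240.46780395507812, 240.56735229492188), 16.939184188842773)
106.95531368255615 want 106.42684396293848
gap (np.float64(0.5496364413699252), np.float64(0.07519646943869585))
rows: shift cm [-8.99 -9.54  4.49] turn rz 0.009 rxry [3.141 0.    1.876] t 7.3
rows: shift cm [ 22.52 -13.8    9.27] turn rz 0.009 rxry [3.141 0.    1.876] t 7.3
```

View pics/t4.png

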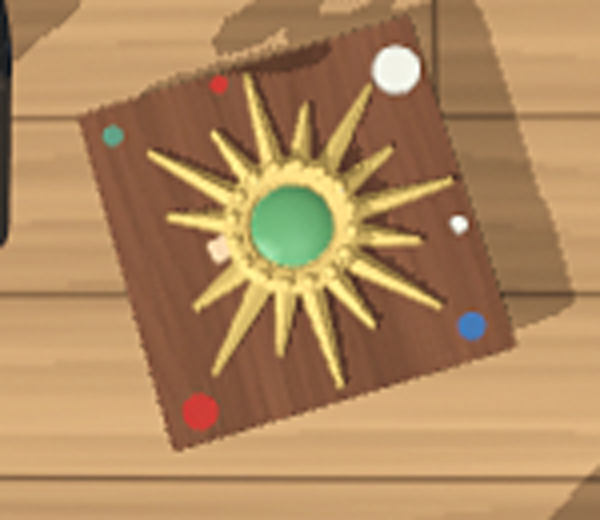

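The gap, with its stump at crop (219,249), faces the tray at about 107.0° against 106.4° wanted. I'm moving over the gap now.

```bash
python3 -m crank '[[-3,-3.2,0,0,0,0],[-6,-6.4,0,0,0,0],[-8,-8.6,0.5,0,0,0],[-9,-9.5,1.5,0,0,0],[-9,-9.5,2.5,0,0,0],[-9,-9.5,3.5,0,0,0],[-9,-9.5,4.2,0,0,0],[-9,-9.5,4.5,0,0,0],[-9,-9.5,4.5,0,0,0],[-9,-9.5,4.5,0,0,0]]'
python3 - <<'E'
from h import *
go(.5496,.0752,.102,106.9)
im,d=look('scene'); cv2.imwrite('pics/s5.png',cv2.resize(im[130:290,200:400],None,fx=3.5,fy=3.5,interpolation=cv2.INTER_CUBIC))
c,K,M,o=pose('scene'); 
for z in (.058,.083):
    p=M.T@(np.array([.5496,.0752,z])-o)
    uv=cv2.projectPoints(p.reshape(1,3),np.zeros(3),np.zeros(3),K,np.array([c['k1'],0,0,0,0.]))[0].ravel(); print(z,(uv-[200,130])*3.5)
E
```

```text
time: 8.3
eef_pos: [0.5505, 0.0749, 0.1015]
tcp_rot: [0.592, 0.806, 0.0, 0.0]
contact_force: [0.4, -0.1, 0.5]
opening: 0.0
finger_force: 0.0
rows: shift cm [ 0.05 -0.08 -0.05] turn rz 0.01 rxry [3.141 0.    1.875] t 8.3
0.058 [399.23245589 313.66479169]
0.083 [400.26859892 280.6745682 ]
```

View pics/s5.png

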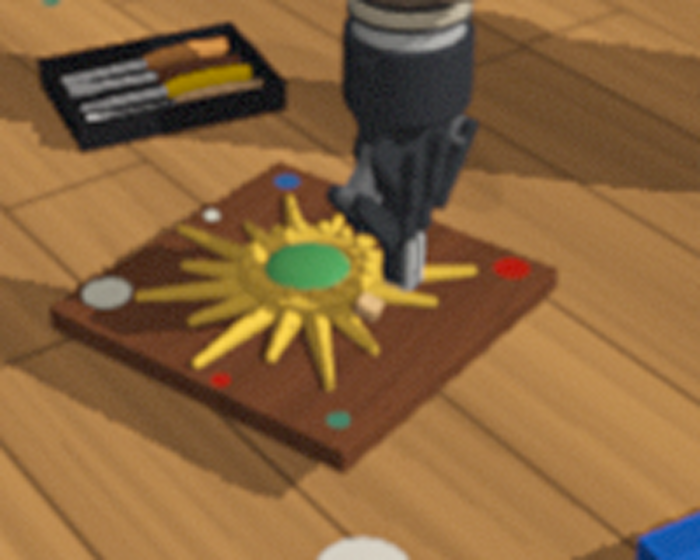

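The fingertips' lower edge is at crop (404,288), against (400,281) predicted for 25 mm above the gap, and they touch nothing. I'll hold here.

```bash
for i in 1 2 3; do python3 -m crank '[[0,0,0,0,0,0],[0,0,0,0,0,0],[0,0,0,0,0,0],[0,0,0,0,0,0],[0,0,0,0,0,0],[0,0,0,0,0,0],[0,0,0,0,0,0],[0,0,0,0,0,0],[0,0,0,0,0,0],[0,0,0,0,0,0]]' | head -2; done
python3 - <<'E'
from h import *
go(.4144,.3630,.14,106.9); go(.4144,.3630,.055,106.9)
E
```

```text
time: 9.35
eef_pos: [0.55, 0.0745, 0.1013]
time: 10.35
eef_pos: [0.5501, 0.0745, 0.1013]
time: 11.35
eef_pos: [0.55, 0.0745, 0.1013]
rows: shift cm [31.59 -4.3  -3.87] turn rz 0.009 rxry [-3.142  0.     1.875] t 11.35
rows: shift cm [31.59 -4.3   4.63] turn rz 0.009 rxry [-3.142  0.     1.875] t 11.35
```

```bash
python3 -m crank '[[1,0,-3,0,0,0],[5,-0.6,-4,0,0,0],[9.5,-1.3,-4,0,0,0],[14,-1.9,-4,0,0,0],[18.5,-2.5,-4,0,0,0],[23,-3.1,-4,0,0,0],[27,-3.7,-4,0,0,0],[30,-4.1,-4,0,0,0],[31.6,-4.3,-4,0,0,0],[31.6,-4.3,-4,0,0,0]]'
python3 -m crank '[[0,0,0,0,0,0],[0,0,1.5,0,0,0],[0,0,3.5,0,0,0],[0,0,5.5,0,0,0],[0,0,6.5,0,0,0],[0,0,6.5,0,0,0]]'
python3 - <<'E'
from h import *
go(.4144,.3630,.054,106.9)
E
```

```text
time: 12.35
eef_pos: [0.4137, 0.3644, 0.1413]
tcp_rot: [0.591, 0.807, 0.0, 0.0]
contact_force: [-0.7, 0.1, 0.0]
opening: -0.002
finger_force: 0.0
time: 12.95
eef_pos: [0.4135, 0.3614, 0.0737]
tcp_rot: [0.593, 0.806, -0.002, -0.001]
contact_force: [-0.7, -0.1, 1.0]
opening: -0.002
finger_force: 0.0
rows: shift cm [0.13 0.14 1.97] turn rz 0.007 rxry [-3.137e+00  1.000e-03  1.873e+00] t 12.95
```

```bash
python3 -m crank '[[0,0,0.7,0,0,0],[0,0.1,1.3,0,0,0],[0,0.1,1.8,0,0,0],[0,0.1,2.1,0,0,0],[0,0.1,2.1,0,0,0],[0,0.1,2.1,0,0,0]]'
python3 - <<'E'
from h import *
go(.4144,.3630,.054,106.9)
im,d=look('scene'); cv2.imwrite('pics/s6.png',cv2.resize(im[220:350,370:510],None,fx=4,fy=4,interpolation=cv2.INTER_CUBIC))
E
```

```text
time: 13.55
eef_pos: [0.4155, 0.3636, 0.0554]
tcp_rot: [0.592, 0.806, 0.0, 0.0]
contact_force: [-0.1, -0.1, 0.1]
opening: 0.003
finger_force: 0.0
rows: shift cm [-0.02 -0.12  0.14] turn rz 0.009 rxry [ 3.141 -0.     1.875] t 13.55
```

View pics/s6.png

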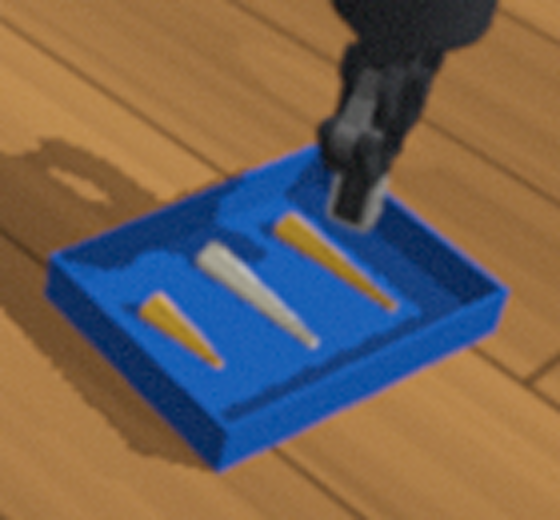

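The fingertips at crop (353,225) hover above the long gilt ray, whose middle is at (335,262), and nothing is touched. I'll check the projection before holding.

Run:
```python
from h import *
c,K,M,o=pose('scene')
for q in [(.4144,.363,.011),(.4155,.3636,.0364),(.4144,.363,.0364)]:
    p=M.T@(np.array(q)-o)
    uv=cv2.projectPoints(p.reshape(1,3),np.zeros(3),np.zeros(3),K,np.array([c['k1'],0,0,0,0.]))[0].ravel(); print(q,(uv-[370,220])*4)
print(ctrl.get_state()['eef_pos'])
```

```text
(0.4144, 0.363, 0.011) [338.06910246 253.55748089]
(0.4155, 0.3636, 0.0364) [348.13981016 217.16865687]
(0.4144, 0.363, 0.0364) [348.57901375 215.62347409]
[0.41552489 0.36362855 0.05555204]
```

Everything agrees to within about 2 mm. I'll drop a hair and hold.

```bash
for i in 1 2 3; do python3 -m crank '[[0,-0.1,0,0,0,0],[0,-0.1,0,0,0,0],[0,-0.1,0,0,0,0],[0,-0.1,0,0,0,0],[0,-0.1,0,0,0,0],[0,-0.1,0,0,0,0],[0,-0.1,0,0,0,0],[0,-0.1,0,0,0,0],[0,-0.1,0,0,0,0],[0,-0.1,0,0,0,0]]' | head -2; done; python3 -c "
from plant import ctrl
print(ctrl.get_state()['contact_force'])"
```

```text
time: 14.6
eef_pos: [0.4144, 0.3631, 0.0553]
time: 15.6
eef_pos: [0.4135, 0.3628, 0.0553]
time: 16.6
eef_pos: [0.4125, 0.3626, 0.0553]
[-0.18189079 -0.09771737  0.04020567]
```

```bash
python3 -m crank '[[0,0.15,0.1,0,0,0],[0,0.15,0.1,0,0,0]]' | head -2; for i in 1 2 3; do python3 -m crank '[[0,0,0,0,0,0],[0,0,0,0,0,0],[0,0,0,0,0,0],[0,0,0,0,0,0],[0,0,0,0,0,0],[0,0,0,0,0,0],[0,0,0,0,0,0],[0,0,0,0,0,0],[0,0,0,0,0,0],[0,0,0,0,0,0]]' | head -2; done
python3 - <<'E'
from h import *
im,d=look('top'); print(rect(cloud('top',d),.04,.052,(.5715,.0025),.165))
ctrl.sign_off()
E
```

```text
time: 16.8
eef_pos: [0.4141, 0.363, 0.0542]
time: 17.8
eef_pos: [0.4139, 0.363, 0.0543]
time: 18.8
eef_pos: [0.4139, 0.363, 0.0543]
time: 19.8
eef_pos: [0.414, 0.363, 0.0543]
(0.5720244140625, 0.0021359405517578124, (240.4248504638672, 240.65521240234375), 16.90522003173828)
the job is handed in; nothing more can be done
```

I turned the board until the gap faced the middle of the blue tray (about 0.5° off by my measurement), pointed at the gap for about 3 s and then at the long gilded ray for about 6 s, both about 2.5 cm up, touched only the board's edge as far as forces and pictures show, and handed the job in at about 20 s.

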